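Line up the bare gourds by height on the display board

TASK

Line the four bare gourds up by height on the four round stands of the display board: the tallest on the stand next to the little brass pagoda, then each shorter than the one before, towards the water pot at the other end. Stand each upright in the middle of its stand, set down without being tipped over, and leave them all standing free.

Things in the scene. Friction and masses are not known exactly. Their poses are not given: they have to be found in the camera images.
- gourd_a_centre (a point): The tallest gourd: a bare, straw-coloured dried gourd standing upright on its flat-cut foot, 112 mm tall with its short stalk, round, 58 mm in diameter at its widest, which is at this point; it narrows above to the stalk and slightly below to a foot 39 mm across. This point is its centre, half-way up (56 mm above its foot), z up along it. Best gripped here, from above, in any direction. Mass 80 g, give or take a third.
- gourd_b_centre (a point): The second tallest gourd: a bare, straw-coloured dried gourd standing upright on its flat-cut foot, 94 mm tall with its short stalk, round, 50 mm in diameter at its widest, which is at this point; it narrows above to the stalk and slightly below to a foot 34 mm across. This point is its centre, half-way up (47 mm above its foot), z up along it. Best gripped here, from above, in any direction. Mass 60 g, give or take a third.
- gourd_c_centre (a point): The third tallest gourd: a bare, straw-coloured dried gourd standing upright on its flat-cut foot, 76 mm tall with its short stalk, round, 42 mm in diameter at its widest, which is at this point; it narrows above to the stalk and slightly below to a foot 29 mm across. This point is its centre, half-way up (38 mm above its foot), z up along it. Best gripped here, from above, in any direction. Mass 40 g, give or take a third.
- gourd_d_centre (a point): The shortest gourd: a bare, straw-coloured dried gourd standing upright on its flat-cut foot, 60 mm tall with its short stalk, round, 35 mm in diameter at its widest, which is at this point; it narrows above to the stalk and slightly below to a foot 24 mm across. This point is its centre, half-way up (30 mm above its foot), z up along it. Best gripped here, from above, in any direction. Mass 28 g, give or take a third.
- stand1_top (a point): One of four like round stands, flat wooden discs 68 mm across with a pale felt top, fixed in a straight row 80 mm apart on the dark display board (fixed, 88 mm by 480 mm, 12 mm high). This point is the centre of its flat top, 8 mm above the board and 20 mm above the table; z up. The number says nothing of its place in the row.
- stand2_top (a point): One of four like round stands, flat wooden discs 68 mm across with a pale felt top, fixed in a straight row 80 mm apart on the dark display board (fixed, 88 mm by 480 mm, 12 mm high). This point is the centre of its flat top, 8 mm above the board and 20 mm above the table; z up. The number says nothing of its place in the row.
- stand3_top (a point): One of four like round stands, flat wooden discs 68 mm across with a pale felt top, fixed in a straight row 80 mm apart on the dark display board (fixed, 88 mm by 480 mm, 12 mm high). This point is the centre of its flat top, 8 mm above the board and 20 mm above the table; z up. The number says nothing of its place in the row.
- stand4_top (a point): One of four like round stands, flat wooden discs 68 mm across with a pale felt top, fixed in a straight row 80 mm apart on the dark display board (fixed, 88 mm by 480 mm, 12 mm high). This point is the centre of its flat top, 8 mm above the board and 20 mm above the table; z up. The number says nothing of its place in the row.
- pagoda: Small brass pagoda ornament, 116 mm tall on a 50 mm square foot, fixed on the board at one end of the row, in line with it, 85 mm from the centre of the nearest stand. Origin: centre of its underside; z up. At the row's other end stands a small blue pottery water pot, 38 mm high and 54 mm across, also fixed.
Mind the look-alikes: they are no part of the job. What is shaped like the part that bears gourd_a_centre but black, green or pink is not meant.

How it is judged:
By the outcome, as a careful person would: the job done as asked, in the order asked, and still so for the second after the job is handed in, with the robot touching nothing.
It also fails if it takes over 117 s, if anything falls off the work surface, if the arm or the gripper's body presses on something with over 40 N, if the wrist force passes 120 N, or if a joint passes its speed limit or range.

ROBOT

A 6-joint arm with a two-finger parallel gripper is mounted at the origin on the work surface. World frame = base frame: x ahead of the robot, y to its left, z up, the work surface at z = 0. Lengths are in mm, angles in rad, forces in N, time in s.
With the tool pointing down it reaches from about 325 to 775 mm from the base axis. Payload 5.5 kg.
Tool frame: the origin (TCP) lies midway between the tips of the shut fingers; the grasp point (between the pads) lies ctrl.pinch_z behind it (ctrl.pinch_z is the distance from the TCP to the grasp point, in mm); z points along the fingers, y is the line along which they close (so a half turn about z gives the same grasp; the last joint's range is limited). The gripper opens to 88 mm and grips with 3 to 60 N. Pads are 20 mm wide; open, the fingers measure 115 mm over their backs; the gripper's body (75 mm by 178 mm) begins 61 mm behind the grasp point.
Start: joints at [1.1, 0.091, 1.231, -0, 1.82, -0.057], TCP at [241.261, 549.372, 222.631] pointing down, gripper open.
Joint ranges: [-2.87, 2.87], [-0.86, 2.18], [0.17, 2.46], [-1.51, 4.65], [0.06, 2.69], [-2.65, 2.65]. Speed limits (rad/s): [2.57, 2.57, 3.01, 3.14, 3.14, 3.14].

INTERFACE

Orientations are given as [roll, pitch, yaw] about the fixed x, y, z axes, in that order (R = Rz(yaw) Ry(pitch) Rx(roll)).
In Python, from bench import monitor, vision, hand_in, ctrl gives the robot as it stands.
- The arm moves only by the tool drive_tool, never from a script. Its arguments are lists of equal length, an entry for each row: "slide": the shift along the tool's x, y, z in m, a list of three; "turn": the turn, a rotation vector about the tool's x, y, z in degrees, a list of three. In form: {"slide": [[tx, ty, tz], ...], "turn": [[wx, wy, wz], ...]}. A call has 1 to 8 rows; each row shifts and turns the commanded pose from where the row before left it, along the tool's axes as they then stand; what a row does not reach is not made up. A row lasts 1/12 s, in which the tool goes at most 41.7 mm and 7.16 degrees, less where a joint would pass 70% of its speed; a pose out of reach is approached as far as the arm can. A call is refused whole if a number of a shift passes 0.0417 or a number of a turn 7.16, either way. A call with a gripper value outside its range is refused whole. "fingers" is the opening, from 0 (shut) to 1 (fully open), set as the call begins (left out, the last holds). The fingers move at their own pace and stop on an object; "grip_force" is the grip in N (left out, the last holds). Time passes only in rows, so rows that do not move let the fingers close. It gives the time, the measured TCP pose, the force, the opening and the grip force at its end, in the units of the state.
- monitor.get_obs(): the state, without advancing time (a new reading comes with each control period).
- vision.snapshot(name): name is "scene" or "side" or "wrist"; returns a dict with "image" (384x512x3 uint8, red, green, blue), "intrinsics" (3x3 intrinsics, pixels), "rvec" (rotation vector, rad) and "tvec" (3), from world to camera coordinates, as OpenCV has them. Camera axes: x right, y down, z forward; pixel columns grow to the right and rows downward; lengths in mm; the calibration is good to about 2 mm. A picture is of the moment at which its call begins. There is no depth.
- hand_in(): hands the job in; it is judged then, once.
Trained networks look in the newest picture that a camera, given by its name, has taken for a name from the list of things; names that differ only in an ending like _2 or _b are one class to them, and where a whole thing is asked for, a point or a joint stands for the part that bears it (a point fixed in the world has none). Each returns a list of dicts, best first, with "confidence" (0 to 1); they miss things now and then, are a little off and sometimes report something else, mostly with a low value. They report only what shows in the picture. A call takes as long as a camera call. They do not tell look-alikes from the thing itself.
- vision.boxes_of(target, camera): "extent" ([left, top, width, height] in pixels, round what is visible of it).
- vision.landmark_of(target, camera): "location" ([column, row] in pixels: a listed point, or the origin of a listed thing).
The state is a dict: "clock": time; "q": joint angles; "joint_vel": joint speeds; "effort": joint torques, N m; "position": TCP position; "ee_rot": TCP orientation; "force": force on the tool from outside, world axes, zero at the start; "moment": the same for the moment, N m; "width": opening from 0.0 (shut) to 1.0 (fully open); "gripper_force": force on a finger pad.
Only numpy, scipy, OpenCV 4.12 (cv2) and the standard library are available. Lean on these libraries where they do the work, as an engineer would, in place of code of your own. Each camera call takes 0.05 s, during which the arm holds its last target. There are 200 camera calls.

## Working session

There is one attempt and no reset: what is moved stays moved. The work goes in short steps, Python scripts to look and compute and a tool call to move; the robot and the scene stay as the last step left them, time stands still between calls to the robot, and variables do not carry over. Pictures are saved under pics/ and viewed, at most 14 in all, crops included, and the job is handed in when it is done.

Besides the shell and the picture viewer there is one more tool, called after "Emit:" as name(argument=value, ...) on one line, values as JSON. drive_tool: Moves the arm, as the interface text tells. Its arguments: {"type":"object","properties":{"slide":{"type":"array","items":{"type":"array","items":{"type":"number"}}},"turn":{"type":"array","items":{"type":"array","items":{"type":"number"}}},"fingers":{"type":"number"},"grip_force":{"type":"number"}},"required":["slide","turn"]}

```bash
mkdir -p pics; ls
python3 - <<'E'
from bench import monitor, vision, ctrl
import cv2
print(monitor.get_obs(), ctrl.pinch_z)
for n in ("scene","side"):
    s=vision.snapshot(n); cv2.imwrite(f"pics/{n}0.png",cv2.resize(s["image"][:,:,::-1],(800,600),interpolation=cv2.INTER_CUBIC))
    for t in ("gourd_a_centre","stand1_top","pagoda"):
        print(n,t,[([round(v) for v in d["location"]],round(d["confidence"],2)) for d in vision.landmark_of(t,n)])
E
```

```text
pics
{'clock': 0.0, 'q': array([ 1.10032787e+00,  9.18271525e-02,  1.23186890e+00,  8.42622653e-06,
        1.81981296e+00, -5.67015118e-02]), 'joint_vel': array([ 1.50233680e-03, -6.70939059e-04,  5.67457090e-04, -2.37225497e-04,
        2.83099952e-05,  1.72586226e-03]), 'effort': array([-9.46635773e-04, -4.46444106e+01, -4.06455517e+01,  6.99600508e-02,
        2.91102205e-02, -1.36801609e-04]), 'position': array([241.09996079, 549.09909424, 221.53546707]), 'ee_rot': array([-3.13967984e+00, -1.16759235e-04,  2.72782767e+00]), 'force': array([-0.28403701,  0.65174524,  0.52428533]), 'moment': array([0.04832997, 0.02002265, 0.01917937]), 'gripper_force': 0.0, 'width': 0.999977793757217} 18.700000000000003
scene gourd_a_centre [([182, 185], 0.91), ([226, 172], 0.87), ([206, 214], 0.6)]
scene stand1_top [([296, 261], 0.89), ([333, 249], 0.6)]
scene pagoda [([395, 218], 0.94)]
side gourd_a_centre [([254, 236], 0.9), ([203, 205], 0.9), ([197, 248], 0.76), ([182, 294], 0.62)]
side stand1_top [([318, 197], 0.81), ([235, 168], 0.69)]
side pagoda [([300, 139], 0.95), ([308, 168], 0.41)]
```

View pics/scene0.png

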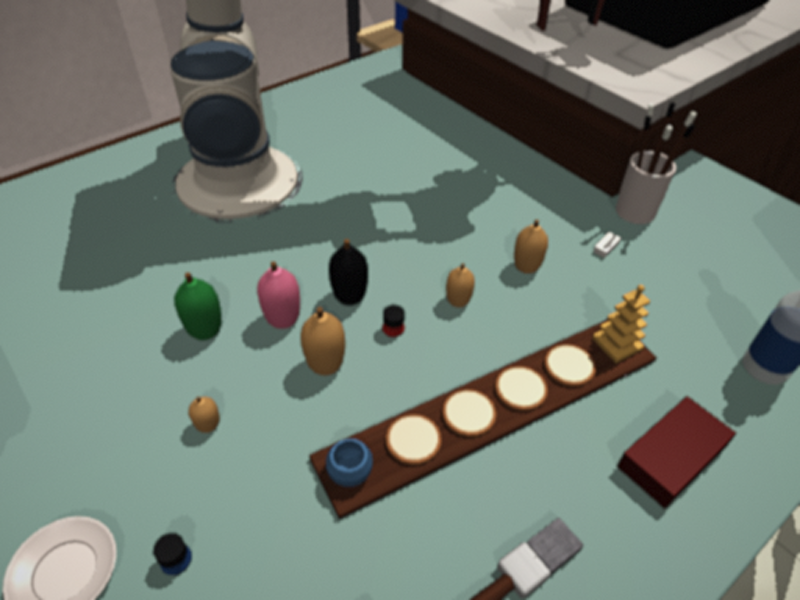

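View pics/side0.png

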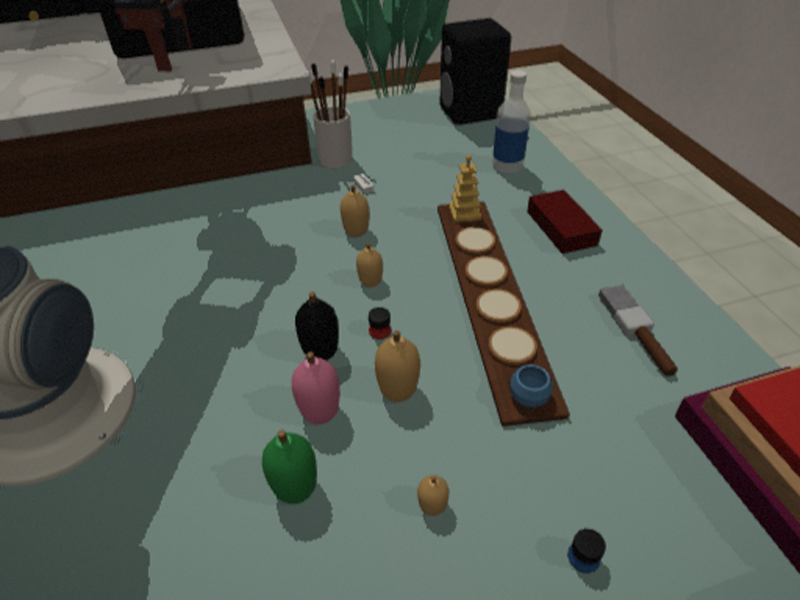

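Scene, straw candidates (800-px picture): (323,342) big and next to the lid, (531,247), (460,285) and (204,413). The black (348,273), pink (279,295) and green (198,307) ones are look-alikes. In the side view the straw ones are at (397,367), (355,211), (369,266) and (433,495). Pagoda is at (625,330), pot at (349,462). I'll triangulate sizes and places, and make one confirming crop.

```bash
cat > h.py <<'E'
import numpy as np, cv2
from bench import monitor, vision, ctrl
def P(s):
    R=cv2.Rodrigues(np.array(s["rvec"],float))[0]; return np.array(s["intrinsics"])@np.c_[R,np.array(s["tvec"]).ravel()]
def tri(Pa,a,Pb,b):
    X=cv2.triangulatePoints(Pa,Pb,np.array(a,float).reshape(2,1),np.array(b,float).reshape(2,1)); return (X[:3]/X[3]).ravel()
def blobs(img,kind,amin=60):
    h=cv2.cvtColor(img,cv2.COLOR_RGB2HSV)
    m=cv2.inRange(h,(8,90,50),(24,255,255)) if kind=="gourd" else cv2.inRange(h,(10,15,180),(40,110,255))
    m=cv2.morphologyEx(m,cv2.MORPH_OPEN,np.ones((3,3)))
    n,l,st,c=cv2.connectedComponentsWithStats(m)
    return [(c[i].round(1),st[i]) for i in range(1,n) if st[i][4]>amin]
E
python3 - <<'E'
from h import *
S=vision.snapshot("scene");D=vision.snapshot("side");Ps,Pd=P(S),P(D)
k=1/1.5625
def near(bl,p): return min(bl,key=lambda b:np.hypot(*(b[0]-np.array(p)*k)))
for kind,prs in (("gourd",[((323,342),(397,367)),((531,247),(355,211)),((460,285),(369,266)),((204,413),(433,495))]),
  ("stand",[((414,440),(513,346)),((469,412),(499,306)),((521,388),(487,270)),((570,365),(476,239))])):
    A,B=blobs(S["image"],kind),blobs(D["image"],kind)
    for a,b in prs:
        a=near(A,a);b=near(B,b);X=tri(Ps,a[0],Pd,b[0])
        e=[np.hypot(*((q:=p@np.r_[X,1])[:2]/q[2]-c[0])) for p,c in((Ps,a),(Pd,b))]
        w=[c[1][2]*(p@np.r_[X,1])[2]/np.array(s["intrinsics"])[0,0] for p,c,s in((Ps,a,S),(Pd,b,D))]
        print(kind,X.round(1),"err",np.round(e,1),"width mm",np.round(w,1),a[0],a[1],b[0],b[1])
cr=[cv2.resize(S["image"][130:290,110:370],(800,492),interpolation=cv2.INTER_CUBIC)]
cv2.imwrite("pics/crop1.png",cr[0][:,:,::-1])
E
```

```text
gourd [ 439.7 -111.1   46.3] err [0. 0.] width mm [55.3 57.9] [206.5 218.8] [193 197  27  43 891] [253.9 235.6] [240 216  29  41 943]
gourd [476.9 248.   38.4] err [0.2 0.2] width mm [48.2 48.2] [339.2 158.8] [330 144  20  31 488] [226.7 136.3] [218 122  18  29 427]
gourd [464.6 111.5  31.3] err [0.1 0.1] width mm [38.9 41.4] [293.9 182.9] [286 171  17  25 348] [236.2 170.5] [228 159  17  24 330]
gourd [ 427.5 -280.2   25. ] err [0.4 0.4] width mm [36.4 34.4] [130.3 264.7] [121 254  19  22 324] [276.7 316.5] [267 305  20  25 399]Traceback (most recent call last):
  File "<stdin>", line 9, in <module>
  File "<stdin>", line 4, in near
ValueError: min() iterable argument is empty
```

```bash
sed -i 's/(10,15,180),(40,110,255)/(8,10,170),(45,130,255)/' h.py
python3 - <<'E'
from h import *
S=vision.snapshot("scene");D=vision.snapshot("side");Ps,Pd=P(S),P(D)
k=1/1.5625
for s,p in((S,(469,412)),(D,(499,306))):
    x,y=int(p[0]*k),int(p[1]*k); print(cv2.cvtColor(s["image"],cv2.COLOR_RGB2HSV)[y,x])
def near(bl,p): return min(bl,key=lambda b:np.hypot(*(b[0]-np.array(p)*k)))
A,B=blobs(S["image"],"stand"),blobs(D["image"],"stand")
for a,b in [((414,440),(513,346)),((469,412),(499,306)),((521,388),(487,270)),((570,365),(476,239))]:
    if not A or not B: break
    a=near(A,a);b=near(B,b);X=tri(Ps,a[0],Pd,b[0]); print(X.round(1),a[0],b[0],a[1][4],b[1][4])
# others: bottom/centre guesses at given heights by ray
def ray(p,uv,z):
    H=p[:,[0,1,3]]+np.outer(p[:,2],[0,0,z]) ; q=np.linalg.inv(np.c_[p[:,0],p[:,1],p[:,2]*z+p[:,3]])@np.r_[np.array(uv)*k,1]; return (q[:2]/q[2]).round(0)
for n,a,b in(("black",(348,275),(317,328)),("pink",(279,297),(316,390)),("green",(198,308),(290,466)),("lid",(393,320),(379,323)),("pot",(349,462),(530,385)),("pagoda",(622,330),(465,195))):
    print(n,tri(Ps,np.array(a)*k,Pd,np.array(b)*k).round(0))
cr=cv2.resize(S["image"][130:290,110:370],(800,492),interpolation=cv2.INTER_CUBIC)
cv2.imwrite("pics/crop1.png",cr[:,:,::-1])
E
```

```text
[ 26  40 233]
[ 21  50 173]
[610.9 -98.1  19.6] [264.4 280. ] [327.7 219.6] 734 367
[625.5 -19.5  19.4] [300.  263.1] [318.7 194.4] 668 294
[640.3  59.5  19.6] [333.4 247.3] [310.8 172. ] 605 235
[654.8 137.4  20.1] [364.3 232.5] [303.9 152.4] 546 198
black [358. -11.  47.]
pink [ 334. -113.   46.]
green [ 285. -210.   48.]
lid [448.   1.  18.]
pot [ 595. -181.   32.]
pagoda [671. 220.  47.]
```

View pics/crop1.png

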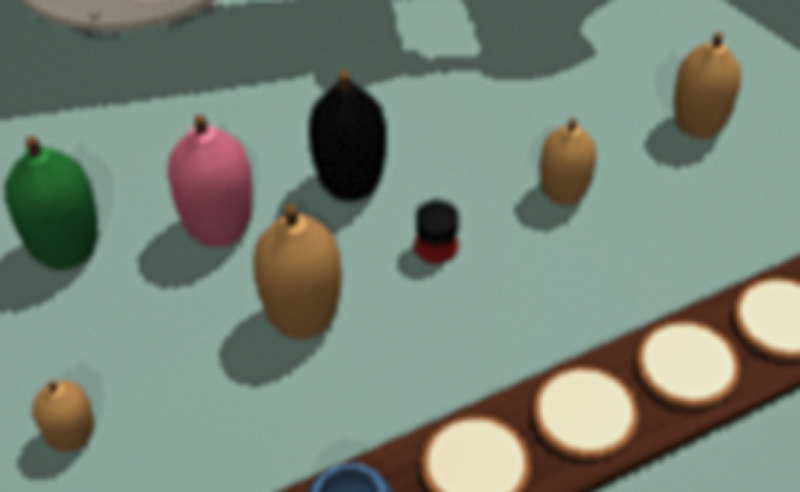

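Crop: the straw gourds are A (298,270), the biggest; B (708,88), C (568,163) and D (64,415), the smallest. Triangulated widths of 57, 48, 40 and 35 mm match the description. The black, pink and green ones are look-alikes. Pagoda end is the stand at (655,137). I'll turn the tool so that its x runs along the row, and go over B.

Emit:
drive_tool(slide=[[0,0,0],[0,0,0],[0,0,0],[0,0,0],[0,0,0],[0,0,0],[0,0,0],[0,0,0]], turn=[[0,0,7],[0,0,7],[0,0,7],[0,0,7],[0,0,7],[0,0,7],[0,0,7],[0,0,7]], fingers=1)

```text
clock: 1.27
position: [241.3, 549.4, 222.7]
ee_rot: [3.142, -0.0, 1.744]
force: [0.1, -0.1, -0.7]
width: 1.002
gripper_force: 0.0
```

Emit:
drive_tool(slide=[[0,0,0],[0,0,0],[0,0,0],[-0.025,0.029,0],[-0.025,0.029,0],[-0.025,0.029,0],[-0.025,0.029,0],[-0.025,0.029,0]], turn=[[0,0,7],[0,0,7],[0,0,7],[0,0,0],[0,0,0],[0,0,0],[0,0,0],[0,0,0]])

```text
clock: 1.93
position: [361.2, 398.2, 222.8]
ee_rot: [3.141, -0.0, 1.384]
force: [0.8, 0.1, -0.9]
width: 0.998
gripper_force: 0.0
```

Emit:
drive_tool(slide=[[-0.025,0.029,0],[-0.025,0.029,0],[-0.025,0.029,0],[-0.025,0.029,0],[-0.025,0.028,0],[0,0,0]], turn=[[0,0,0],[0,0,0],[0,0,0],[0,0,0],[0,0,0],[0,0,0]])

```text
clock: 2.43
position: [482.0, 244.9, 222.3]
ee_rot: [3.14, 0.002, 1.377]
force: [-0.1, 0.0, 0.4]
width: 0.999
gripper_force: 0.0
```

```bash
cat >> h.py <<'E'
u=np.array([.1833,.9831]);v=np.array([.9831,-.1833])
def ray(p,uv,z):
    q=np.linalg.solve(np.c_[p[:,0],p[:,1],p[:,2]*z+p[:,3]],np.r_[uv,1]); return q[:2]/q[2]
E
python3 - <<'E'
from h import *
S=vision.snapshot("wrist");p=P(S)
cv2.imwrite("pics/w1.png",S["image"][:,:,::-1])
R=cv2.Rodrigues(S["rvec"])[0];print("cam",(-R.T@S["tvec"].ravel()).round(0), R[2].round(2))
for b in blobs(S["image"],"gourd"): print(b, ray(p,b[0],47).round(1))
print(vision.landmark_of("gourd_b_centre","wrist"))
E
```

```text
cam [497. 322. 384.] [-0.05 -0.28 -0.96]
(array([388.1, 189.5]), array([ 349,  140,   98,  124, 6452], dtype=int32)) [653.7 198.4]
(array([249.1, 177.9]), array([ 230,  158,   39,   40, 1197], dtype=int32)) [477.7 248.8]
(array([259.1, 264.9]), array([246, 247,  28,  36, 789], dtype=int32)) [466.7 121.3]
(array([ 98.8, 305.2]), array([ 88, 279,  29,  53, 725], dtype=int32)) [217.6 100.6]
(array([407.8, 305.1]), array([390, 278,  30,  55, 783], dtype=int32)) [673.9  10.6]
(array([380.7, 353.1]), array([ 233,  319,  279,   44, 3962], dtype=int32)) [628.5 -73.9]
[{'location': [379.9, 222.0], 'confidence': 0.68}, {'location': [249.2, 178.4], 'confidence': 0.55}]
```

View pics/w1.png

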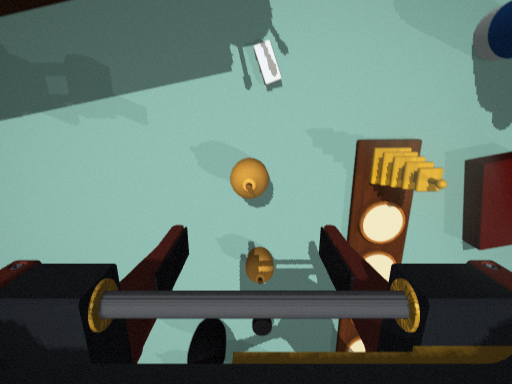

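The wrist view shows B at (249,178), giving (477.7,248.8), in agreement with the triangulation. C is at (259,265) and the two pagoda-end stands are on the right. Grasping B.

Emit:
drive_tool(slide=[[0.0027,-0.005,0.035],[0,0,0.035],[0,0,0.035],[0,0,0.035],[0,0,0.035],[0,0,0.018],[0,0,0],[0,0,0]], turn=[[0,0,0],[0,0,0],[0,0,0],[0,0,0],[0,0,0],[0,0,0],[0,0,0],[0,0,0]])

```text
clock: 3.2
position: [473.1, 254.5, 29.1]
ee_rot: [-3.14, 0.001, 1.386]
force: [0.0, -0.5, 0.5]
width: 1.0
gripper_force: 0.0
```

Emit:
drive_tool(slide=[[0,0,0],[0,0,0],[0,0,0],[0,0,0],[0,0,0],[0,0,0],[0,0,0],[0,0,0]], turn=[[0,0,0],[0,0,0],[0,0,0],[0,0,0],[0,0,0],[0,0,0],[0,0,0],[0,0,0]], fingers=0, grip_force=10)

```text
clock: 3.87
position: [474.8, 253.6, 30.1]
ee_rot: [3.141, -0.001, 1.384]
force: [-0.3, -0.2, 2.3]
width: 0.564
gripper_force: 10.0
```

Emit:
drive_tool(slide=[[0,0,-0.02],[0,0,-0.04],[0,0,-0.04],[0,0,-0.02],[-0.02,0.025,0],[-0.022,0.028,0],[-0.022,0.028,0],[-0.022,0.028,0]], turn=[[0,0,0],[0,0,0],[0,0,0],[0,0,0],[0,0,0],[0,0,0],[0,0,0],[0,0,0]])

```text
clock: 4.53
position: [566.1, 147.8, 149.6]
ee_rot: [-3.141, -0.0, 1.385]
force: [1.1, 1.0, -1.3]
width: 0.563
gripper_force: 10.0
```

Emit:
drive_tool(slide=[[-0.022,0.028,0],[-0.022,0.028,0],[-0.022,0.028,0],[-0.003,0.005,0],[0,0,0],[0,0,0],[0,0,0],[0,0,0]], turn=[[0,0,0],[0,0,0],[0,0,0],[0,0,0],[0,0,0],[0,0,0],[0,0,0],[0,0,0]])

```text
clock: 5.2
position: [639.4, 65.9, 149.9]
ee_rot: [-3.142, -0.0, 1.386]
force: [0.9, 1.0, -0.3]
width: 0.563
gripper_force: 10.0
```

Run:
```python
from h import *
o=monitor.get_obs();t=o["position"];print(t.round(1),"tcp uv",t[:2]@u,t[:2]@v,o["ee_rot"])
S=vision.snapshot("wrist");p=P(S)
cv2.imwrite("pics/w2.png",S["image"][:,:,::-1])
for b in blobs(S["image"],"gourd"): 
    X=ray(p,b[0],t[2]+18.7);print(b[0],b[1],X.round(1),X@u,X@v)
for b in blobs(S["image"],"stand"): 
    X=ray(p,b[0],20);print("st",b[0],b[1],X.round(1),X@u,X@v)
```

```text
[639.4  65.9 149.9] tcp uv 182.01261162425763 616.5443568565313 [-3.14156534e+00 -3.67230140e-04  1.38561338e+00]
[255.1 141.5] [  211     0    90   291 18597] [652.8 130.6] 248.0897899269429 617.7823751174909
[ 85.3 180.6] [  56  161   59   41 1852] [556.8 127. ] 226.93787291038123 524.0689188243374
[164.8 305. ] [158 278  18  55 501] [577.3  40.3] 145.43898594584826 560.1812417277962
[341.9 304.7] [331 278  19  55 500] [688.6  19.7] 145.55481275563628 673.396138409868
[302.3 351.1] [ 157  318  296   46 5390] [658.8 -12.8] 108.20949530550963 650.008280970564
st [255.5 121.2] [ 228   93   56   58 2522] [655.7 138.8] 256.64949823958267 619.1468996472267
st [255.5 191.4] [ 230  170   51   43 1744] [641.7  63.3] 179.8699827309632 619.272002089211
st [509.6 252.5] [507 228   5  43 150] [932.5 -69.8] 102.34828259802521 929.4850885700026
st [254.3 323.5] [236 318  38  13 356] [ 607.  -115.8] -2.5736158269458516 617.9707807684605
```

View pics/w2.png

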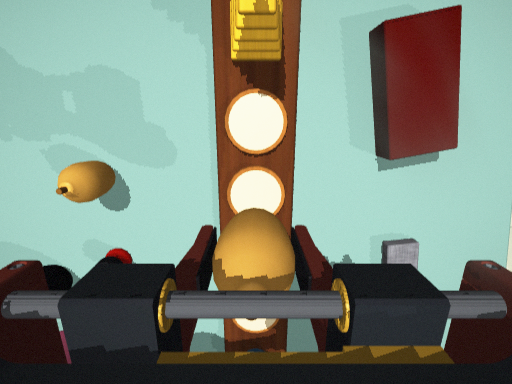

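The held B spans columns 213–295 with its top edge at row ~208, between the fingers. S2 is at (255,191) and S1 at (255,121). I'll work out B's offset in the grip from that edge.

```bash
cat >> h.py <<'E'
def toprow(p,c,a,h):
    Q=np.diag([a*a,a*a,h*h,-1.0]);T=np.eye(4);T[:3,3]=c;C=p@(T@Q@T.T)@p.T
    b,d=C[1,2]/C[2,2],C[1,1]/C[2,2]; r=np.sqrt(b*b-d); bx=C[0,2]/C[2,2]; rx=np.sqrt(bx*bx-C[0,0]/C[2,2])
    return b-r,b+r,bx-rx,bx+rx
E
python3 - <<'E'
from h import *
S=vision.snapshot("wrist");p=P(S);t=monitor.get_obs()["position"]
for hh in (38,44):
  for du in (-10,-6,-3,0,3): 
    c=np.r_[t[:2]+du*u,t[2]+18.7];print(hh,du,np.round(toprow(p,c,25,hh),1))
im=S["image"];h=cv2.cvtColor(im,cv2.COLOR_RGB2HSV);print(h[195:222:2,254].tolist())
E
```

```text
38 -10 [223.6 325.9 211.  295.1]
38 -6 [218.  319.5 210.7 295.4]
38 -3 [213.6 314.6 210.5 295.7]
38 0 [209.2 309.7 210.2 295.9]
38 3 [204.8 304.8 210.  296.1]
44 -10 [221.8 333.5 210.7 295.5]
44 -6 [216.2 326.8 210.3 295.8]
44 -3 [212.  321.8 210.1 296.1]
44 0 [207.7 316.6 209.8 296.3]
44 3 [203.4 311.4 209.6 296.5]
[[26, 23, 252], [27, 21, 252], [27, 23, 252], [27, 22, 252], [26, 23, 252], [27, 21, 252], [25, 62, 235], [17, 174, 126], [18, 170, 135], [17, 171, 143], [17, 176, 148], [19, 180, 149], [18, 171, 155], [17, 171, 164]]
```

Emit:
drive_tool(slide=[[-0.0055,0.0022,0.02],[0,0,0.03],[0,0,0.03],[0,0,0.01],[0,0,0.005],[0,0,0.0035],[0,0,0],[0,0,0]], turn=[[0,0,0],[0,0,0],[0,0,0],[0,0,0],[0,0,0],[0,0,0],[0,0,0],[0,0,0]])

```text
clock: 5.97
position: [642.3, 58.9, 53.3]
ee_rot: [3.139, -0.001, 1.384]
force: [0.5, 0.8, 0.0]
width: 0.566
gripper_force: 10.0
```

Run:
```python
from h import *
t=monitor.get_obs()["position"];print(t,t[:2]@u,t[:2]@v)
out=[]
for n in("scene","side"):
    S=vision.snapshot(n);p=P(S);q=p@np.r_[640.4,60.1,50,1];q=q[:2]/q[2]
    x,y=int(q[0]),int(q[1]);out.append(cv2.resize(S["image"][y-50:y+40,x-45:x+45],(400,400),interpolation=cv2.INTER_CUBIC))
cv2.imwrite("pics/p1.png",np.hstack(out)[:,:,::-1])
```

```text
[642.25116265  58.90297442  53.30274481] 175.63215226232637 620.6002027907184
```

View pics/p1.png

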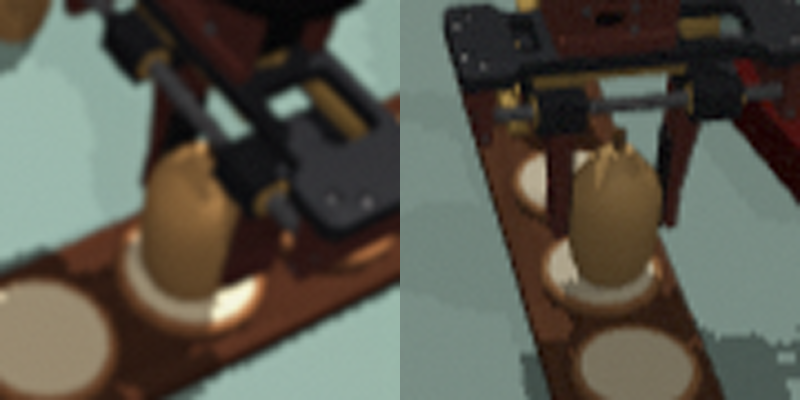

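The gourd is upright and just above the felt. It sits about 3 mm too far in +v in the side view (foot 612 against stand middle 604), so I'll correct that, lower and release.

Emit:
drive_tool(slide=[[0.0003,-0.0027,0],[0,0,0.0015],[0,0,0.0015],[0,0,0],[0,0,0],[0,0,0]], turn=[[0,0,0],[0,0,0],[0,0,0],[0,0,0],[0,0,0],[0,0,0]])

```text
clock: 6.57
position: [639.5, 59.5, 49.7]
ee_rot: [3.139, -0.001, 1.384]
force: [1.5, -0.6, 5.8]
width: 0.56
gripper_force: 10.0
```

Emit:
drive_tool(slide=[[0,0,-0.0005],[0,0,0],[0,0,0],[0,0,0],[0,0,0],[0,0,0]], turn=[[0,0,0],[0,0,0],[0,0,0],[0,0,0],[0,0,0],[0,0,0]], fingers=1)

```text
clock: 7.07
position: [638.5, 59.5, 48.2]
ee_rot: [-3.141, 0.0, 1.384]
force: [-1.0, -0.4, 0.8]
width: 0.974
gripper_force: 0.0
```

Emit:
drive_tool(slide=[[0,0,-0.01],[0,0,-0.03],[0,0,-0.04],[0,0,-0.04],[0,0,-0.03],[-0.029,-0.0235,0],[-0.029,-0.0235,0],[-0.029,-0.0235,0]], turn=[[0,0,0],[0,0,0],[0,0,0],[0,0,0],[0,0,0],[0,0,0],[0,0,0],[0,0,0]])

```text
clock: 7.73
position: [552.7, -13.3, 200.1]
ee_rot: [3.14, -0.0, 1.385]
force: [-0.4, 0.2, -0.5]
width: 1.0
gripper_force: 0.0
```

Emit:
drive_tool(slide=[[-0.029,-0.0235,0],[-0.029,-0.0235,0],[-0.029,-0.0235,0],[-0.029,-0.0235,0],[0,0,0],[0,0,0],[0,0,0]], turn=[[0,0,0],[0,0,0],[0,0,0],[0,0,0],[0,0,0],[0,0,0],[0,0,0]])

```text
clock: 8.32
position: [439.6, -109.3, 199.5]
ee_rot: [3.14, -0.0, 1.383]
force: [0.2, 1.1, -0.2]
width: 1.002
gripper_force: 0.0
```

Run:
```python
from h import *
t=monitor.get_obs()["position"];print(t,t[:2]@u,t[:2]@v)
S=vision.snapshot("wrist");p=P(S)
cv2.imwrite("pics/w3.png",S["image"][:,:,::-1])
for b in blobs(S["image"],"gourd"):
    X=ray(p,b[0],56);print(b[0],b[1],X.round(1),X@u,X@v)
g=[b for b in blobs(S["image"],"gourd") if 150<b[0][0]<340 and b[0][1]<270]
from scipy.optimize import least_squares
for b in g:
    l,tp,w,h,_=b[1]
    f=lambda x:np.array(toprow(p,[x[0],x[1],56],29,50))[[0,1,2,3]]-[tp,tp+h,l,l+w]
    r=least_squares(f,ray(p,b[0],56));print("fit",r.x,r.x@u,r.x@v,r.fun.round(1))
```

```text
[ 439.61091632 -109.33462826  199.47306173] -26.90619207676713 452.22252919471464
[384.7  98.5] [  340     0   111   230 10469] [597.8 -39.5] 70.72634070543329 594.9110023795853
[143.4 112.4] [139 108   9  10  80] [337.7  -4.8] 57.157035293150294 332.85125978065645
[254.6 187.2] [ 231  162   49   51 1973] [ 441.5 -110.4] -27.639921913426257 454.2577358638452
[153.2 219.8] [149 215  10  11  73] [ 311.6 -127.8] -68.50685931612314 329.7267654288392
[266.7 284.5] [256 277  22  14 245] [ 432.6 -244.4] -160.95007907604025 470.0936266392305
[ 99.2 305. ] [ 88 278  30  55 755] [ 203.4 -233.4] -192.16056224264526 242.75416723212734
[407.6 305. ] [390 278  30  55 776] [ 615.8 -312.3] -194.12083874139816 662.5953754508473
[384.7 356. ] [ 233  346  279   18 3661] [ 580.8 -395.4] -282.218499654303 643.4721180008398
fit [ 442.61102277 -109.78946599] -26.803423544316534 455.2553056013115 [-0.8  0.8 -0.3  0.3]
fit [ 317.6041265  -127.75475726] -67.37886547187038 335.654063764549 [-21.4  21.6 -21.2  24.7]
```

View pics/w3.png

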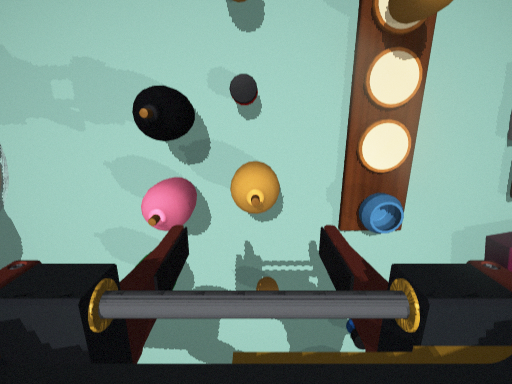

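A stands at (254,187) in the wrist view, clear of the pink gourd at (170,203). Fit (442.6,-109.8). Grasping A and carrying it over to the pagoda-end stand.

Emit:
drive_tool(slide=[[0,0.0025,0.025],[0,0,0.035],[0,0,0.035],[0,0,0.035],[0,0,0.02],[0,0,0.011],[0,0,0],[0,0,0]], turn=[[0,0,0],[0,0,0],[0,0,0],[0,0,0],[0,0,0],[0,0,0],[0,0,0],[0,0,0]])

```text
clock: 9.03
position: [442.4, -109.4, 38.2]
ee_rot: [-3.141, -0.0, 1.385]
force: [0.1, -0.0, 0.3]
width: 0.999
gripper_force: 0.0
```

Emit:
drive_tool(slide=[[0,0,0],[0,0,0],[0,0,0],[0,0,0],[0,0,0],[0,0,0],[0,0,0]], turn=[[0,0,0],[0,0,0],[0,0,0],[0,0,0],[0,0,0],[0,0,0],[0,0,0]], fingers=0, grip_force=10)

```text
clock: 9.62
position: [442.0, -110.0, 38.3]
ee_rot: [3.141, 0.0, 1.384]
force: [-1.3, -0.6, 3.8]
width: 0.653
gripper_force: 10.0
```

Emit:
drive_tool(slide=[[0,0,-0.02],[0,0,-0.04],[0,0,-0.04],[0,0,-0.04],[0.02,0.01,0],[0.0325,0.019,0],[0.0325,0.019,0],[0.0325,0.019,0]], turn=[[0,0,0],[0,0,0],[0,0,0],[0,0,0],[0,0,0],[0,0,0],[0,0,0],[0,0,0]])

```text
clock: 10.28
position: [530.3, -5.8, 177.7]
ee_rot: [3.141, -0.0, 1.383]
force: [1.4, -1.1, -0.7]
width: 0.658
gripper_force: 10.0
```

Emit:
drive_tool(slide=[[0.0325,0.019,0],[0.0325,0.019,0],[0.0325,0.019,0],[0.0325,0.019,0],[0.0325,0.019,0],[0.002,0.002,0],[0,0,0],[0,0,0]], turn=[[0,0,0],[0,0,0],[0,0,0],[0,0,0],[0,0,0],[0,0,0],[0,0,0],[0,0,0]])

```text
clock: 10.95
position: [655.0, 136.5, 176.6]
ee_rot: [-3.14, 0.001, 1.384]
force: [-0.5, 0.1, -0.9]
width: 0.654
gripper_force: 10.0
```

Run:
```python
from h import *
t=monitor.get_obs()["position"];print(t,t[:2]@u,t[:2]@v)
S=vision.snapshot("wrist");p=P(S)
cv2.imwrite("pics/w4.png",S["image"][:,:,::-1])
```

```text
[654.96352444 136.50078837 176.60800109] 254.24873907654847 618.8740463683973
```

Emit:
drive_tool(slide=[[0.001,0,0.02],[0,0,0.03],[0,0,0.03],[0,0,0.02],[0,0,0.01],[0,0,0.005],[0,0,0],[0,0,0]], turn=[[0,0,0],[0,0,0],[0,0,0],[0,0,0],[0,0,0],[0,0,0],[0,0,0],[0,0,0]])

```text
clock: 11.67
position: [656.1, 137.4, 64.8]
ee_rot: [3.139, -0.001, 1.383]
force: [-0.2, 0.0, 0.3]
width: 0.658
gripper_force: 10.0
```

Emit:
drive_tool(slide=[[0,0,0.001],[0,0,0.001],[0,0,0],[0,0,0]], turn=[[0,0,0],[0,0,0],[0,0,0],[0,0,0]])

```text
clock: 12.0
position: [655.8, 137.8, 61.3]
ee_rot: [3.141, -0.0, 1.384]
force: [-0.3, 0.3, -1.4]
width: 0.656
gripper_force: 10.0
```

Emit:
drive_tool(slide=[[0,-0.0005,0.001],[0,0,0.001],[0,0,0.0005],[0,0,0],[0,0,0]], turn=[[0,0,0],[0,0,0],[0,0,0],[0,0,0],[0,0,0]])

```text
clock: 12.42
position: [655.0, 137.9, 58.4]
ee_rot: [3.141, -0.0, 1.384]
force: [-1.4, 0.3, 1.3]
width: 0.652
gripper_force: 10.0
```

Run:
```python
from h import *
out=[]
for n in("scene","side"):
    S=vision.snapshot(n);p=P(S);q=p@np.r_[648,98,50,1];q=q[:2]/q[2]
    x,y=int(q[0]),int(q[1]);out.append(cv2.resize(S["image"][y-55:y+45,x-50:x+50],(400,400),interpolation=cv2.INTER_CUBIC))
cv2.imwrite("pics/p2.png",np.hstack(out)[:,:,::-1])
```

```text
(no output)
```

View pics/p2.png

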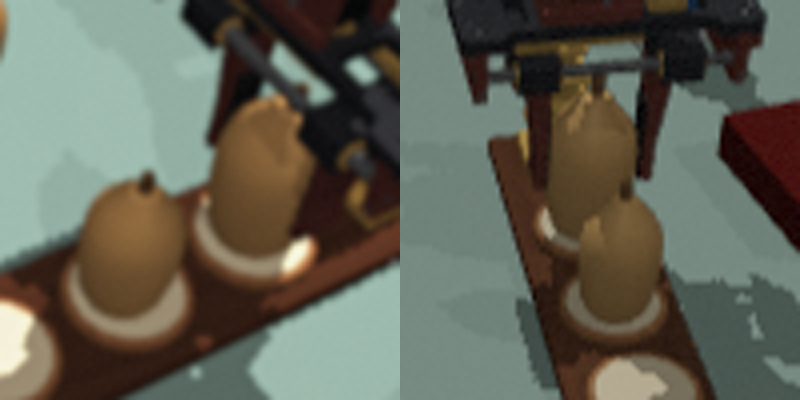

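Both A (left crop 255,190; right crop 592,170) and B (left 130,255; right 620,265) are upright in the middle of their stands. Release A and go to C.

Emit:
drive_tool(slide=[[0,0,0],[0,0,0],[0,0,0],[0,0,0],[0,0,0],[0,0,0]], turn=[[0,0,0],[0,0,0],[0,0,0],[0,0,0],[0,0,0],[0,0,0]], fingers=1)

```text
clock: 13.02
position: [655.0, 137.8, 58.1]
ee_rot: [-3.142, 0.0, 1.384]
force: [-0.3, 0.8, -0.2]
width: 0.993
gripper_force: 0.0
```

Emit:
drive_tool(slide=[[0,0,-0.01],[0,0,-0.03],[0,0,-0.04],[0,0,-0.04],[0,0,-0.02],[-0.0117,-0.0364,0],[-0.0117,-0.0364,0],[-0.0117,-0.0364,0]], turn=[[0,0,0],[0,0,0],[0,0,0],[0,0,0],[0,0,0],[0,0,0],[0,0,0],[0,0,0]])

```text
clock: 13.68
position: [540.5, 123.5, 198.7]
ee_rot: [3.141, -0.0, 1.384]
force: [0.0, 0.2, 0.8]
width: 0.996
gripper_force: 0.0
```

Emit:
drive_tool(slide=[[-0.0117,-0.0364,0],[-0.0117,-0.0364,0],[0,0,0],[0,0,0],[0,0,0]], turn=[[0,0,0],[0,0,0],[0,0,0],[0,0,0],[0,0,0]])

```text
clock: 14.1
position: [465.9, 114.2, 199.4]
ee_rot: [3.139, -0.001, 1.384]
force: [0.4, -0.3, -0.1]
width: 1.0
gripper_force: 0.0
```

```bash
cat >> h.py <<'E'
from scipy.optimize import least_squares
def look(a,zc,hh,g0):
    t=monitor.get_obs()["position"];print("tcp",t.round(1),t[:2]@u,t[:2]@v)
    S=vision.snapshot("wrist");p=P(S);q=p@np.r_[g0,zc,1];q=q[:2]/q[2]
    b=min(blobs(S["image"],"gourd"),key=lambda b:np.hypot(*(b[0]-q)));l,tp,w,h,_=b[1]
    f=lambda x:np.array(toprow(p,[x[0],x[1],zc],a,hh))-[tp,tp+h,l,l+w]
    r=least_squares(f,g0);print("blob",b,"fit",r.x,r.x@u,r.x@v,r.fun.round(1),"move u,v",(r.x-t[:2])@u,(r.x-t[:2])@v)
E
python3 -c "
from h import *
look(21,38,34,[464.6,111.5])"
```

```text
tcp [465.9 114.2 199.4] 197.70434513474203 437.051698377368
blob (array([253.2, 184.4]), array([237, 167,  33,  35, 901], dtype=int32)) fit [466.50251848 112.75991024] 196.3641793979085 437.9497343751026 [-0.2  0.2 -0.4  0.4] move u,v -1.3401657368335262 0.8980359977345701
```

Emit:
drive_tool(slide=[[-0.0013,0.001,0.03],[0,0,0.035],[0,0,0.035],[0,0,0.035],[0,0,0.03],[0,0,0.014],[0,0,0],[0,0,0]], turn=[[0,0,0],[0,0,0],[0,0,0],[0,0,0],[0,0,0],[0,0,0],[0,0,0],[0,0,0]])

```text
clock: 14.82
position: [466.4, 112.6, 18.5]
ee_rot: [-3.139, 0.001, 1.384]
force: [0.1, -0.2, 0.3]
width: 0.998
gripper_force: 0.0
```

Emit:
drive_tool(slide=[[0,0,0],[0,0,0],[0,0,0],[0,0,0],[0,0,0],[0,0,0],[0,0,0],[0,0,0]], turn=[[0,0,0],[0,0,0],[0,0,0],[0,0,0],[0,0,0],[0,0,0],[0,0,0],[0,0,0]], fingers=0, grip_force=8)

```text
clock: 15.48
position: [466.0, 112.7, 19.2]
ee_rot: [3.141, -0.0, 1.384]
force: [-0.8, 0.5, 0.5]
width: 0.472
gripper_force: 8.0
```

Emit:
drive_tool(slide=[[0,0,-0.02],[0,0,-0.04],[0,0,-0.04],[0,0,-0.03],[-0.0168,0.03,0],[-0.0168,0.03,0],[-0.0168,0.03,0],[-0.0168,0.03,0]], turn=[[0,0,0],[0,0,0],[0,0,0],[0,0,0],[0,0,0],[0,0,0],[0,0,0],[0,0,0]])

```text
clock: 16.15
position: [572.5, 23.4, 149.4]
ee_rot: [3.141, -0.0, 1.384]
force: [0.2, 1.0, -0.0]
width: 0.472
gripper_force: 8.0
```

Emit:
drive_tool(slide=[[-0.0168,0.03,0],[-0.0165,0.03,0],[0,0,0],[0,0,0],[0,0,0]], turn=[[0,0,0],[0,0,0],[0,0,0],[0,0,0],[0,0,0]])

```text
clock: 16.57
position: [623.8, -19.2, 148.7]
ee_rot: [-3.14, -0.0, 1.384]
force: [0.0, 0.5, -0.2]
width: 0.472
gripper_force: 8.0
```

Emit:
drive_tool(slide=[[0.0005,0.002,0.02],[0,0,0.03],[0,0,0.03],[0,0,0.015],[0,0,0.007],[0,0,0.004],[0,0,0],[0,0,0]], turn=[[0,0,0],[0,0,0],[0,0,0],[0,0,0],[0,0,0],[0,0,0],[0,0,0],[0,0,0]])

```text
clock: 17.23
position: [627.0, -19.0, 45.2]
ee_rot: [3.139, -0.0, 1.384]
force: [-0.1, 0.4, 0.3]
width: 0.474
gripper_force: 8.0
```

Emit:
drive_tool(slide=[[0,0,0.001],[0,0,0.001],[0,0,0],[0,0,0]], turn=[[0,0,0],[0,0,0],[0,0,0],[0,0,0]])

```text
clock: 17.57
position: [626.5, -19.5, 41.6]
ee_rot: [3.141, -0.0, 1.384]
force: [-0.6, 0.0, -0.3]
width: 0.475
gripper_force: 8.0
```

Emit:
drive_tool(slide=[[0,-0.0005,0.001],[0,0,0.001],[0,0,0.0002],[0,0,0],[0,0,0]], turn=[[0,0,0],[0,0,0],[0,0,0],[0,0,0],[0,0,0]])

```text
clock: 17.98
position: [625.9, -19.3, 39.2]
ee_rot: [3.141, -0.0, 1.384]
force: [-0.8, -0.2, 3.0]
width: 0.474
gripper_force: 8.0
```

Emit:
drive_tool(slide=[[0,0,0],[0,0,0],[0,0,0],[0,0,0],[0,0,0],[0,0,0]], turn=[[0,0,0],[0,0,0],[0,0,0],[0,0,0],[0,0,0],[0,0,0]], fingers=1)

```text
clock: 18.48
position: [625.8, -19.3, 38.8]
ee_rot: [-3.141, 0.0, 1.384]
force: [-0.0, -0.2, -0.1]
width: 0.889
gripper_force: 0.0
```

Emit:
drive_tool(slide=[[0,0,-0.01],[0,0,-0.03],[0,0,-0.04],[0,0,-0.04],[0,0,-0.03],[-0.0325,-0.0162,0],[-0.0325,-0.0162,0],[-0.0325,-0.0162,0]], turn=[[0,0,0],[0,0,0],[0,0,0],[0,0,0],[0,0,0],[0,0,0],[0,0,0],[0,0,0]])

```text
clock: 19.15
position: [559.6, -106.6, 190.8]
ee_rot: [3.139, 0.0, 1.386]
force: [0.2, -0.8, -0.2]
width: 0.999
gripper_force: 0.0
```

Emit:
drive_tool(slide=[[-0.0325,-0.0162,0],[-0.0325,-0.0162,0],[-0.0325,-0.0162,0],[-0.0325,-0.0162,0],[-0.0325,-0.0162,0],[-0.0325,-0.0162,0],[0,0,0],[0,0,0]], turn=[[0,0,0],[0,0,0],[0,0,0],[0,0,0],[0,0,0],[0,0,0],[0,0,0],[0,0,0]])

```text
clock: 19.82
position: [427.3, -280.9, 189.9]
ee_rot: [3.14, 0.0, 1.38]
force: [1.0, -0.4, -0.0]
width: 1.001
gripper_force: 0.0
```

```bash
python3 -c "
from h import *
look(17.5,30,27,[428,-280])"
```

```text
tcp [ 427.3 -280.9  189.9] -197.78760343531104 471.56792380079446
blob (array([254. , 181.6]), array([241, 168,  27,  28, 619], dtype=int32)) fit [ 429.52478733 -279.45677859] -196.00206550921573 473.49024594206264 [-0.7  0.7 -0.7  0.7] move u,v 1.7855379260952937 1.9223221412681386
```

Emit:
drive_tool(slide=[[0.0018,0.002,0.03],[0,0,0.035],[0,0,0.035],[0,0,0.035],[0,0,0.03],[0,0,0.013],[0,0,0],[0,0,0]], turn=[[0,0,0],[0,0,0],[0,0,0],[0,0,0],[0,0,0],[0,0,0],[0,0,0],[0,0,0]])

```text
clock: 20.53
position: [431.2, -277.5, 11.6]
ee_rot: [-3.142, -0.0, 1.385]
force: [0.4, 0.3, 0.9]
width: 1.001
gripper_force: 0.0
```

Emit:
drive_tool(slide=[[0,0,0],[0,0,0],[0,0,0],[0,0,0],[0,0,0],[0,0,0],[0,0,0],[0,0,0]], turn=[[0,0,0],[0,0,0],[0,0,0],[0,0,0],[0,0,0],[0,0,0],[0,0,0],[0,0,0]], fingers=0, grip_force=8)

```text
clock: 21.2
position: [430.4, -278.2, 10.9]
ee_rot: [-3.142, -0.0, 1.384]
force: [-0.4, -0.4, 0.8]
width: 0.435
gripper_force: 0.0
```

Emit:
drive_tool(slide=[[0,0,-0.02],[0,0,-0.04],[0,0,-0.04],[0,0,-0.03],[0.0302,0.0207,0],[0.0302,0.0207,0],[0.0302,0.0207,0],[0.0302,0.0207,0]], turn=[[0,0,0],[0,0,0],[0,0,0],[0,0,0],[0,0,0],[0,0,0],[0,0,0],[0,0,0]])

```text
clock: 21.87
position: [535.2, -173.9, 141.2]
ee_rot: [3.141, 0.0, 1.383]
force: [0.2, -0.9, -0.3]
width: 0.39
gripper_force: 8.0
```

Emit:
drive_tool(slide=[[0.0302,0.0207,0],[0.0302,0.0207,0],[0.0302,0.0207,0],[0,0,0],[0,0,0],[0,0,0]], turn=[[0,0,0],[0,0,0],[0,0,0],[0,0,0],[0,0,0],[0,0,0]])

```text
clock: 22.37
position: [611.8, -97.6, 140.4]
ee_rot: [-3.14, 0.0, 1.384]
force: [0.2, 0.1, -0.2]
width: 0.39
gripper_force: 8.0
```

D was still closing as the lift began, so it may sit lower in the grip. I'll stop high and look.

Emit:
drive_tool(slide=[[0,-0.0005,0.02],[0,0,0.03],[0,0,0.025],[0,0,0.01],[0,0,0],[0,0,0],[0,0,0]], turn=[[0,0,0],[0,0,0],[0,0,0],[0,0,0],[0,0,0],[0,0,0],[0,0,0]])

```text
clock: 22.95
position: [612.5, -98.1, 58.4]
ee_rot: [3.138, 0.0, 1.383]
force: [0.1, 0.4, -0.1]
width: 0.388
gripper_force: 8.0
```

Run:
```python
from h import *
print(monitor.get_obs()["position"])
out=[]
for n in("scene","side"):
    S=vision.snapshot(n);p=P(S);q=p@np.r_[613,-90,55,1];q=q[:2]/q[2]
    x,y=int(q[0]),int(q[1]);out.append(cv2.resize(S["image"][y-50:y+40,x-45:x+45],(400,400),interpolation=cv2.INTER_CUBIC))
cv2.imwrite("pics/p3.png",np.hstack(out)[:,:,::-1])
```

```text
[612.48783987 -98.07337534  58.38497868]
```

View pics/p3.png

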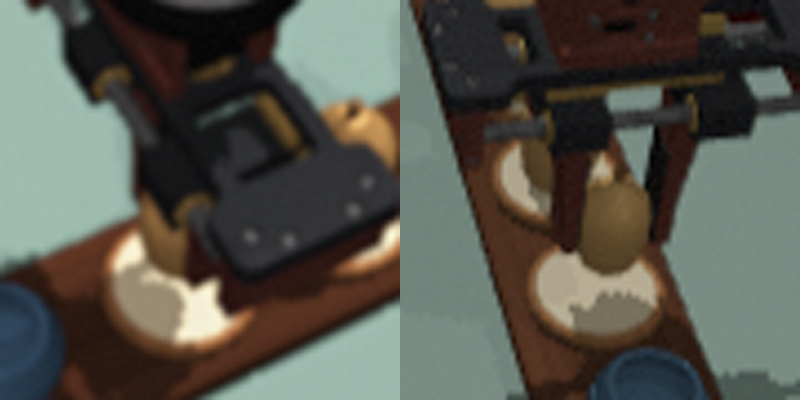

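D is held upright over the last stand, foot at about (612,270) in the right half, perhaps 4 mm low in the grip. Lowering by feel.

Emit:
drive_tool(slide=[[0,-0.0005,0.008],[0,0,0.006],[0,0,0],[0,0,0],[0,0,0]], turn=[[0,0,0],[0,0,0],[0,0,0],[0,0,0],[0,0,0]])

```text
clock: 23.47
position: [611.0, -97.1, 41.7]
ee_rot: [-3.141, 0.0, 1.384]
force: [-1.0, -0.4, -0.3]
width: 0.388
gripper_force: 8.0
```

Emit:
drive_tool(slide=[[0,0,0.001],[0,0,0.001],[0,0,0],[0,0,0]], turn=[[0,0,0],[0,0,0],[0,0,0],[0,0,0]])

```text
clock: 23.8
position: [611.1, -97.2, 39.9]
ee_rot: [-3.142, 0.0, 1.384]
force: [0.6, 0.1, 0.1]
width: 0.39
gripper_force: 8.0
```

Emit:
drive_tool(slide=[[0,0,0.001],[0,0,0.001],[0,0,0],[0,0,0]], turn=[[0,0,0],[0,0,0],[0,0,0],[0,0,0]])

```text
clock: 24.13
position: [611.1, -97.2, 37.8]
ee_rot: [-3.141, -0.0, 1.384]
force: [-0.1, 0.5, -1.4]
width: 0.394
gripper_force: 8.0
```

Emit:
drive_tool(slide=[[0,0,0.001],[0,0,0.0005],[0,0,0],[0,0,0]], turn=[[0,0,0],[0,0,0],[0,0,0],[0,0,0]])

```text
clock: 24.47
position: [611.1, -97.2, 36.4]
ee_rot: [-3.141, 0.0, 1.384]
force: [-0.3, -0.9, 0.1]
width: 0.391
gripper_force: 8.0
```

Emit:
drive_tool(slide=[[0,0,0.001],[0,0,0],[0,0,0]], turn=[[0,0,0],[0,0,0],[0,0,0]])

```text
clock: 24.72
position: [611.4, -97.3, 35.7]
ee_rot: [3.141, 0.0, 1.384]
force: [-0.7, -0.7, 1.5]
width: 0.39
gripper_force: 8.0
```

Emit:
drive_tool(slide=[[0,0,0.001],[0,0,0],[0,0,0]], turn=[[0,0,0],[0,0,0],[0,0,0]])

```text
clock: 24.97
position: [611.4, -97.4, 35.6]
ee_rot: [3.141, 0.0, 1.384]
force: [-2.5, 0.3, 5.1]
width: 0.387
gripper_force: 8.0
```

Contact at 5 N. Release, lift, and move back out of the way for the final look.

Emit:
drive_tool(slide=[[0,0,-0.0006],[0,0,0],[0,0,0],[0,0,0],[0,0,0],[0,0,0],[0,0,0],[0,0,0]], turn=[[0,0,0],[0,0,0],[0,0,0],[0,0,0],[0,0,0],[0,0,0],[0,0,0],[0,0,0]], fingers=1)

```text
clock: 25.63
position: [611.1, -97.2, 34.9]
ee_rot: [-3.141, -0.0, 1.384]
force: [0.3, 0.4, -0.4]
width: 0.96
gripper_force: 0.0
```

Emit:
drive_tool(slide=[[0,0,-0.01],[0,0,-0.03],[0,0,-0.04],[0,0,-0.04],[0,0,-0.04],[-0.02,-0.03,0],[-0.02,-0.03,0],[-0.02,-0.03,0]], turn=[[0,0,0],[0,0,0],[0,0,0],[0,0,0],[0,0,0],[0,0,0],[0,0,0],[0,0,0]])

```text
clock: 26.3
position: [511.2, -139.8, 197.0]
ee_rot: [3.139, 0.001, 1.385]
force: [-0.7, -1.4, 0.5]
width: 0.999
gripper_force: 0.0
```

Emit:
drive_tool(slide=[[-0.02,-0.03,0],[-0.02,-0.03,0],[-0.02,-0.03,0],[0,0,0],[0,0,0]], turn=[[0,0,0],[0,0,0],[0,0,0],[0,0,0],[0,0,0]])

```text
clock: 26.72
position: [411.2, -182.4, 196.5]
ee_rot: [3.139, 0.001, 1.381]
force: [0.5, 0.4, 0.4]
width: 1.003
gripper_force: 0.0
```

Run:
```python
from h import *
out=[];St=[(654.8,137.4),(640.3,59.5),(625.5,-19.5),(610.9,-98.1)];dim=[(29,56,50),(25,47,42),(21,38,34),(17.5,30,27)]
obs={}
for n in("scene","side"):
    S=vision.snapshot(n);p=P(S);q=p@np.r_[633,20,50,1];q=q[:2]/q[2]
    x,y=int(q[0]),int(q[1]);out.append(cv2.resize(S["image"][y-75:y+75,x-100:x+100],(400,300) if 0 else (533,400),interpolation=cv2.INTER_CUBIC))
    B=blobs(S["image"],"gourd")
    for i,(s,d) in enumerate(zip(St,dim)):
        q=p@np.r_[s,20+d[1],1];q=q[:2]/q[2];b=min(B,key=lambda b:np.hypot(*(b[0]-q)))
        m=toprow(p,[*s,20+d[1]],d[0],d[2]);print(n,"ABCD"[i],"model l,r",np.round(m[2:],1),"seen",b[1][0],b[1][0]+b[1][2],"bottom",round(m[1],1),b[1][1]+b[1][3])
im=np.vstack([out[0][:300],out[1][:300]]) if 0 else np.hstack([cv2.resize(o,(400,300)) for o in out]);cv2.imwrite("pics/fin.png",im[:,:,::-1])
```

```text
scene A model l,r [354.9 386.6] seen 213 418 bottom 234.3 330
scene B model l,r [324.1 351. ] seen 213 418 bottom 249.2 330
scene C model l,r [290.9 313.5] seen 213 418 bottom 265.2 330
scene D model l,r [255.5 274.6] seen 213 418 bottom 282.3 330
side A model l,r [293.9 317.4] seen 263 287 bottom 152.2 151
side B model l,r [301.9 323.4] seen 289 352 bottom 172.1 270
side C model l,r [311.  330.2] seen 289 352 bottom 194.9 270
side D model l,r [321.  338.1] seen 289 352 bottom 220.7 270
```

View pics/fin.png

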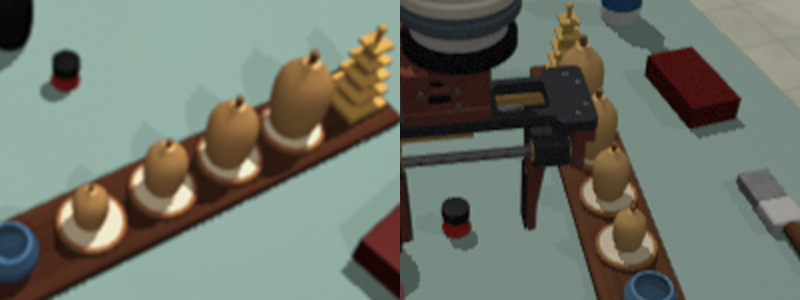

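The final picture shows all four upright and free in the middle of their stands, in order from pagoda to pot: A (300,95), B (232,130), C (167,170) and D (91,208). They are within about 3 mm of the modelled positions.

```bash
python3 -c "
from bench import hand_in
print(hand_in())"
```

```text
the job is handed in; nothing more can be done
None
```

I handed in the job at about 27 s of the 117 s: the four gourds stand upright and free on their stands, tallest next to the pagoda down to shortest by the water pot, each within about 3 mm of the middle by my last camera check; no verdict was shown.

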